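# Lock the red tortilla carrier with its hasp and bolt

### The job

Lock the red tortilla carrier for the delivery run: pull the yellow knob of its bolt all the way out, swing the steel hasp over and press it down until it snaps under its brass catch, then push the bolt fully home across the hasp and let go. The catch is height-adjustable and can stand a little higher or lower, so feel for the snap and the stop instead of ramming the hasp (keep well under 45 N), and leave the other things on the shelf where they are.

Things in the scene. Friction and masses are not known exactly. Their poses are not given: they have to be found in the camera images.
- carrier: Red plastic lidded tortilla carrier, 290 x 290 x 100 mm, fixed, lid closed. Origin: centre of its underside; x from the front ledge (robot side) to the back, y left, z up; all mm in these texts are in this frame. Lid: x -60 to 145, top z = 100, with a 6 mm raised panel from x = 40 on; front ledge: x -145 to -60, z = 90. Black side handles reach y = +-178 at z = 62, x 0 to 80.
- keeper (a point): Point of the ledge, at x = -100, y = -30, z = 92, under the grey keeper bracket that carries rest pad, catch and bolt. The bracket has been set s = 0 to 8 mm higher than the heights in these texts: s differs each time, is not measured and does not change in use. Its base plate (x -140 to -70, y -93 to 113) has its top at z = 96 + s; the rest pad under the hasp's nose at z = 109 + s.
- catch (a point): Nominal place (for s = 0) of the brass catch, x = -116, y = -30, z = 118 (+ s): a sprung lip 34 mm wide that yields towards -x when the hasp's nose is pressed down past it, then holds the nose down. Behind it stands a grey wall at x = -137 up to z = 122 + s.
- knob (a point): Nominal place (for s = 0) of the middle of the bolt's yellow upright knob when the bolt is home: x = -65, y = 78, z = 131; in truth s higher, and at y = 78 + bolt value. The knob is 24 (x) x 18 (y) x 38 (z) mm. Fixed to the carrier, this point does not follow the knob. 33 mm right of the knob's near face at home, the grey rod housing begins (y 0 to 36, x -76 to -54, top z = 133 + s).
- bolt (a joint): Slide of the bolt, m: 0 = home (its start), 0.045 = fully out; grows towards +y, away from the hasp. A 9 mm steel rod along y at x = -65, z = 122 + s; its right end lies at y = -53 + bolt value, home in a guide right of the hasp (y -62 to -52, x -77 to -53, top z = 132 + s). Drag 1 N; a click near each end, at 7 and 38 mm, takes 6 to 8 N to pass either way, then it runs to the end.
- hasp_hinge (a point): Middle of the hasp's hinge axis (along y), at x = 20, y = -30, z = 112; axes as the carrier's. The hasp is a steel strap 30 mm wide, 6 mm thick, 135 mm long from this axis to its rounded nose. Not snapped in, it stands in the way of the bolt; with the bolt home it cannot go down.
- hasp (a joint): Hasp angle, rad: 0 = level towards -x, pi/2 upright, 2.1 leaning back. A point r along it is at x = 20 - r cos, z = 112 + r sin. Starts at 1.3 to 2.0. The stiff hinge stays where left; 2 N at r = 95 swings it. Snapping past the catch takes 6 to 12 N pressed down at r = 108; it then drops some 9 mm to the rest pad, a hard stop, at 0 to 0.06 rad depending on s.
- comal: Black steel comal (griddle), 236 mm across, 11 mm high, with a loop handle; bystander to the right. Origin under its centre.
- press: Round aluminium tortilla press, 190 mm across, 65 mm high, lever to the front; bystander to the left. Origin under its centre.
- salsa: Green bottle, 60 mm across, 170 mm high; bystander to the left. Origin under its centre.
- chile_jar: Amber jar with red cap, 72 mm across, 110 mm high; bystander to the left. Origin under its centre.
- molcajete: Dark stone bowl, 130 mm across, 70 mm high; bystander to the right. Origin under its centre.

How it is judged:
By the outcome, as a careful person would: the job done as asked, in the order asked, and still so for the second after the job is handed in, with the robot touching nothing.
It also fails if it takes over 72 s, if anything falls off the work surface, if the arm or the gripper's body presses on something with over 40 N, if the wrist force passes 120 N, or if a joint passes its speed limit or range.

### The arm

A 7-joint arm with a two-finger parallel gripper is mounted at the origin on the work surface. World frame = base frame: x ahead of the robot, y to its left, z up, the work surface at z = 0. Lengths are in m, angles in rad, forces in N, time in s.
With the tool pointing down it reaches from about 0.4 to 0.875 m from the base axis. Payload 6.5 kg.
Tool frame: the origin (TCP) lies on the centre line of the jaws, within the pads' length; the fingertips stand arm.tip_reach ahead of it and the grasp point (between the pads) lies 8 mm behind it (arm.tip_reach is the distance from the TCP to the fingertips, in m); z points along the fingers, x is the direction in which the jaws open and shut, and the axes are right-handed (so a half turn about z gives the same grasp; the last joint's range is limited). The gripper opens to 85 mm and grips with 20 to 120 N. Pads are 22 mm wide; open, the fingers measure 114 mm over their backs; the gripper's body (76 mm by 85 mm) begins 54 mm behind the grasp point. The pads swing forward as they close: fully open they stand 13 mm farther back than shut.
Start: joints at [1.112, 0.536, -0.004, 1.538, 0.003, 1.067, -0.071], TCP at [0.249, -0.6, 0.242] pointing down, gripper open.
Joint ranges: [-2.7, 2.7], [-0.37, 2.16], [-1.27, 1.26], [0.24, 2.4], [-1.31, 4.45], [0.19, 1.91], [-2.76, 2.76]. Speed limits (rad/s): [2.39, 2.39, 3.14, 3.14, 3.14, 3.14, 3.14].

### API

Orientations are given as a rotation vector (axis times angle).
In Python, from cell import arm, gripper_to, get_obs, eyes gives the robot as it stands. Calls block until the motion is done:
- arm.move_ptp(position, orientation): joint-space move of the TCP to a pose.
- arm.line_to(position, ori=None, feed=0.15, f_stop=None): straight line of the TCP; ori=None keeps the orientation; feed is the mean speed in m/s. With f_stop (N) it stops when the force on the tool has changed by that much, and returns True; else False.
- arm.move_joints(angles): joint-space move.
- gripper_to(opening): finger opening in m; the grip force is fixed at half the most; returns when the fingers have stopped.
- arm.pause(seconds).
- arm.solve_ik(position, orientation): joint angles nearest the present ones, or None.
- get_obs(): the state.
- eyes.read_camera(name): name is "side" or "top"; returns a dict with "color" (420x560x3 uint8, red, green, blue), "camera_matrix" (3x3 intrinsics, pixels), "rvec" (rotation vector, rad) and "tvec" (3), from world to camera coordinates, as OpenCV has them. Camera axes: x right, y down, z forward; pixel columns grow to the right and rows downward; lengths in m; the calibration is good to about 2 mm. A picture is of the moment at which its call begins. There is no depth.
A pose or a line that the arm cannot do raises arm.PlanningError and nothing moves.
- arm.close_job(): hands the job in, once; it reports no verdict.
Trained networks look in a picture, given as the dict that the camera call returned (one of the last four; its "shot" number tells which), for a name from the list of things; names that differ only in an ending like _2 or _b are one class to them, and where a whole thing is asked for, a point or a joint stands for the part that bears it (a point fixed in the world has none). Each returns a list of dicts, best first, with "confidence" (0 to 1); they miss things now and then, are a little off and sometimes report something else, mostly with a low value. They report only what shows in the picture. A call takes as long as a camera call.
- eyes.cut_out(picture, query): "region" (420x560 bool, what is visible of it) and "position" ([row, column] in pixels, amid what is visible of it).
The state is a dict: "t": time; "joint_positions": joint angles; "dq": joint speeds; "effort": joint torques, N m; "eef_pos": TCP position; "tool_rot": TCP orientation; "wrist_force": force on the tool from outside, world axes, zero at the start; "wrist_torque": the same for the moment, N m; "grip_width": finger opening in m.
Only numpy, scipy, OpenCV 4.12 (cv2) and the standard library are available. Lean on these libraries where they do the work, as an engineer would, in place of code of your own. Each camera call takes 0.05 s, during which the arm holds its last target. There are 200 camera calls.

## Working session

There is one attempt and no reset: what is moved stays moved. The work goes in short steps, each a Python script; the robot and the scene stay as the last script left them, time stands still between calls to the robot, and variables do not carry over. Pictures are saved under pics/ and viewed, about 8 in all and at most 12, crops included, and the job is handed in when it is done.

```bash
ls; mkdir -p pics
python3 - <<'E'
from cell import arm, gripper_to, get_obs, eyes
import cv2, numpy as np
o=get_obs(); print(o['t'],o['eef_pos'],o['tool_rot'],o['grip_width'],arm.tip_reach)
for c in ['top','side']:
    p=eyes.read_camera(c); cv2.imwrite(f'pics/{c}0.png',p['color'][:,:,::-1])
    print(c,p['camera_matrix'].tolist(),np.round(p['rvec'],4),np.round(p['tvec'],4))
    for q in ['carrier','keeper','catch','knob','bolt','hasp','hasp_hinge','comal','press','salsa','chile_jar','molcajete']:
        r=eyes.cut_out(p,q)
        print(q,[(round(d['confidence'],2),np.round(d['position'],1).tolist(),int(d['region'].sum())) for d in r[:2]])
E
```

```text
pics
0.0 [ 0.24852451 -0.599932    0.24140226] [-2.61157601e+00  1.74468045e+00  2.48147487e-03] 0.08565232574317454 0.011
top [[433.90648107633973, 0.0, 279.2055517919287], [0.0, 433.90648107633973, 208.20690159299946], [0.0, 0.0, 1.0]] [ 2.1457 -2.1365  0.1578] [0.0085 0.4884 1.3069]
carrier [(0.68, [179.7, 245.5], 9969)]
keeper [(0.57, [179.6, 247.4], 10046)]
catch [(0.94, [179.9, 242.2], 9716), (0.66, [242.4, 114.4], 695)]
knob []
bolt [(0.58, [196.2, 216.6], 162)]
hasp [(0.71, [166.8, 253.7], 149)]
hasp_hinge [(0.67, [183.0, 245.8], 9620)]
comal [(0.68, [178.3, 427.9], 4148)]
press [(0.45, [183.2, 244.4], 9715)]
salsa [(0.85, [259.5, 150.5], 532), (0.42, [193.2, 214.8], 90)]
chile_jar [(0.65, [242.0, 113.3], 705)]
molcajete [(0.6, [275.9, 420.2], 1488)]
side [[522.8633200730377, 0.0, 276.49462003612484], [0.0, 522.8633200730377, 203.98480711282565], [0.0, 0.0, 1.0]] [ 0.3021 -2.8074  1.2143] [0.452  0.1461 1.4787]
carrier [(0.88, [240.7, 231.3], 11271)]
keeper [(0.8, [242.7, 227.5], 11368), (0.52, [360.1, 176.6], 6016)]
catch [(0.69, [244.1, 229.7], 11282), (0.58, [385.4, 265.4], 1536)]
knob [(0.69, [241.1, 227.1], 11220)]
bolt [(0.68, [242.0, 239.8], 147)]
hasp [(0.72, [193.0, 226.9], 270)]
hasp_hinge [(0.81, [241.0, 229.6], 11187)]
comal [(0.71, [131.8, 268.8], 2101), (0.7, [140.6, 350.8], 904)]
press [(0.91, [357.6, 176.8], 5816)]
salsa [(0.74, [340.4, 300.7], 1204)]
chile_jar [(0.91, [383.9, 264.6], 1491)]
molcajete [(0.74, [138.9, 350.7], 883)]
```

View pics/top0.png

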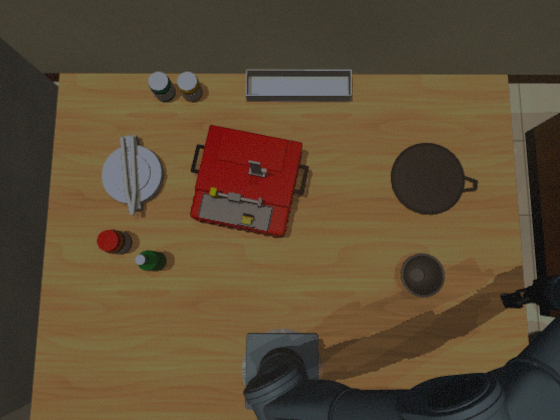

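View pics/side0.png

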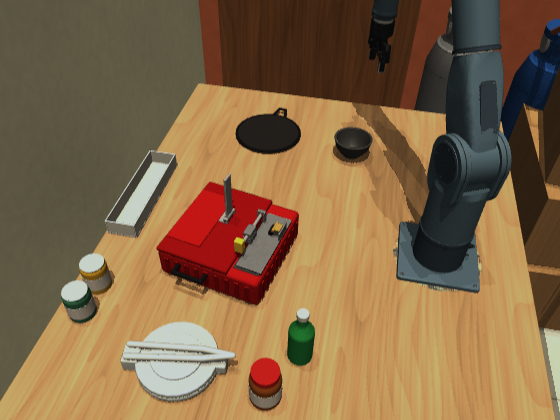

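Top view: the carrier is near pixel (row 181, col 247), turned slightly clockwise. The yellow knob is at about (192, 213), the catch at about (219, 247) and the hasp is upright at about (168, 257). Side view: knob at about (243, 240), hasp standing at (193, 227). Next I fit the carrier pose from the outlines.

```bash
cat > fit.py <<'E'
import numpy as np, cv2, json
from scipy.optimize import least_squares
from cell import eyes
A=np.linspace(0,2*np.pi,72,endpoint=False); D=np.c_[np.cos(A),np.sin(A)]
def box(x0,x1,y0,y1,z0,z1): return np.array([[x,y,z] for x in(x0,x1) for y in(y0,y1) for z in(z0,z1)])/1e3
BODY=np.r_[box(-145,145,-145,145,0,90),box(-60,145,-145,145,0,100)]
def T(q,P): c,s=np.cos(q[2]),np.sin(q[2]); return P@np.array([[c,s,0],[-s,c,0],[0,0,1]])+[q[0],q[1],0]
def proj(p,P): return cv2.projectPoints(P,p['rvec'],p['tvec'],p['camera_matrix'],None)[0][:,0]
def sup(pts): return (pts@D.T).max(0)
def blobs(mask): 
    n,l,st,c=cv2.connectedComponentsWithStats(mask.astype(np.uint8)); return [(l==i) for i in np.argsort(-st[1:,4])+1 if st[i,4]>8]
def masks(p):
    h=cv2.cvtColor(p['color'],cv2.COLOR_RGB2HSV); H,S,V=[h[...,i].astype(int) for i in range(3)]
    red=((H<5)|(H>174))&(S>170)&(V>40)
    yel=(H>22)&(H<34)&(S>170)&(V>60)
    return red,yel
def px(m): r,c=np.nonzero(m); return np.c_[c,r].astype(float)
E
python3 - <<'E'
from fit import *
obs=[]
for c in['top','side']:
    p=eyes.read_camera(c); red,yel=masks(p)
    near={'top':(181,247),'side':(240,230)}[c]
    win=np.zeros_like(red); win[near[0]-75:near[0]+75,near[1]-85:near[1]+85]=1
    b=blobs(red&win)[0]; 
    ys=[(px(y).mean(0).round(1).tolist(),int(y.sum())) for y in blobs(yel&win)]
    print(c,b.sum(),ys,px(b).min(0),px(b).max(0))
    ky=[y for y in blobs(yel&win)]
    k=min(ky,key=lambda y:px(y)[:,0].mean()) 
    obs.append((p,sup(px(b)),px(k),ys))
def res(q,full=False):
    r=[]
    for p,sb,k,_ in obs:
        r.append(sup(proj(p,T(q,BODY)))-sb-.5)
        kb=box(-77,-53,69,87,112+q[3]*1e3,150+q[3]*1e3)
        r.append((sup(proj(p,T(q,kb)))-sup(k)-.5))
    return r if full else np.concatenate(r)
s=least_squares(res,[.65,.1,-.17,.004],loss='soft_l1',f_scale=.7)
print(s.x,s.cost,[np.round(np.abs(r).mean(),2) for r in res(s.x,1)],'std',np.sqrt(np.diag(np.linalg.inv(s.jac.T@s.jac))))
for p,_,k,_ in obs:
    pts=np.array([[-100,-30,96],[-140,-93,96],[-140,113,96],[-70,-93,96],[-70,113,96],[-116,-30,118],[-65,78,131],[20,-30,112],[20,-30,247]])/1e3
    u=proj(p,T(s.x,pts)); 
    im=cv2.resize(p['color'][:,:,::-1],None,fx=4,fy=4,interpolation=cv2.INTER_CUBIC)
    for a in u: cv2.circle(im,tuple(np.int32(a*4+2)),3,(255,255,0),-1)
    h=cv2.convexHull(np.float32(proj(p,T(s.x,BODY)))); cv2.polylines(im,[np.int32(h*4+2)],1,(0,255,0))
    c=np.int32(u[0]*4); 
    p['crop']=im[max(0,c[1]-350):c[1]+200,max(0,c[0]-240):c[0]+160]
cv2.imwrite('pics/fit.png',np.hstack([cv2.resize(p['crop'],(400,550)) for p,*_ in obs]))
print(np.round(T(s.x,pts),4))
json.dump(s.x.tolist(),open('pose.json','w'))
E
```

```text
top 6721 [([212.7, 191.3], 47), ([244.7, 218.2], 9)] [191. 125.] [301. 235.]
side 8308 [([238.7, 240.5], 47)] [157. 182.] [298. 303.]
[ 0.56839795  0.10947571 -0.19757603  0.01147075] 338.0547682400361 [np.float64(1.87), np.float64(1.32), np.float64(2.05), np.float64(3.64)] std [0.00079263 0.00080759 0.00614448 0.00459918]
[[0.4645 0.0997 0.096 ]
 [0.4129 0.0458 0.096 ]
 [0.4533 0.2478 0.096 ]
 [0.4815 0.032  0.096 ]
 [0.5219 0.234  0.096 ]
 [0.4488 0.1028 0.118 ]
 [0.52   0.1987 0.131 ]
 [0.5821 0.0761 0.112 ]
 [0.5821 0.0761 0.247 ]]
```

View pics/fit.png

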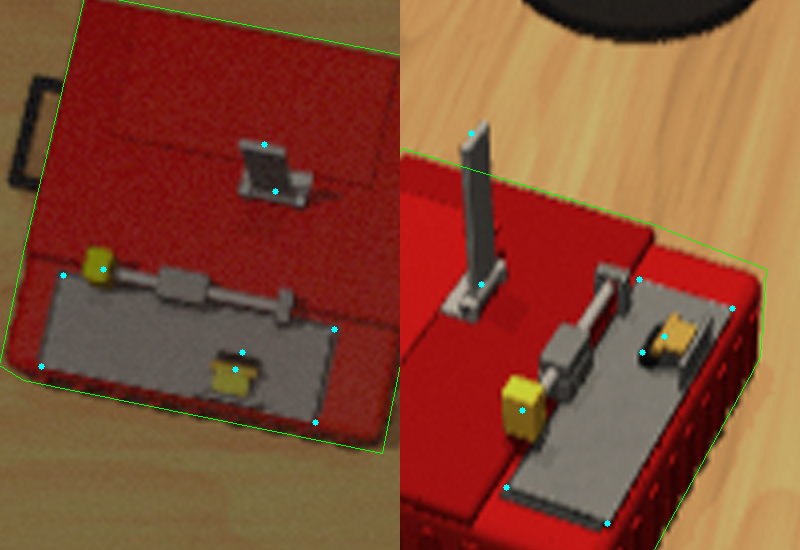

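The top view overlay matches the plate corners within about 1 px. In the side view the real plate corners sit 2–5 crop pixels above the s=0 markers, so s is a few mm. The x, y and yaw fit is good enough to start moving, and I'll find s by touching the knob's top.

```bash
cat > h.py <<'E'
import json, numpy as np
from scipy.spatial.transform import Rotation as R
from cell import arm, gripper_to, get_obs, eyes
q=json.load(open('pose.json'))
Rz=R.from_euler('z',q[2])
def W(x,y,ztip):  # carrier mm, fingertip (shut) height -> TCP world
    p=Rz.apply(np.array([x,y,0])/1e3)+[q[0],q[1],0]; p[2]=(ztip)/1e3+arm.tip_reach; return p
def C(): # TCP in carrier mm, tip height
    o=get_obs(); p=o['eef_pos']-np.array([q[0],q[1],arm.tip_reach]); return np.round(Rz.inv().apply(p)*1e3,1)
def F(): return np.round(Rz.inv().apply(get_obs()['wrist_force']),1)
ORI=[(R.from_euler('z',q[2]+a)*R.from_euler('x',np.pi)).as_rotvec() for a in(np.pi/2,-np.pi/2)]
def ori():
    j0=get_obs()['joint_positions']; best=None
    for o in ORI:
        j=arm.solve_ik(W(-65,78,250),o)
        if j is not None and (best is None or abs(j[6])<best[0]): best=(abs(j[6]),o,j)
    return best[1]
def L(x,y,z,**k):
    r=arm.line_to(W(x,y,z),**k); print('->',(x,y,z),r,C(),F(),round(get_obs()['t'],1)); return r
E
python3 - <<'E'
from h import *
o=ori(); print(o, arm.solve_ik(W(-65,78,250),o))
p=get_obs()['eef_pos']; arm.line_to([p[0],p[1],0.38],feed=.25)
arm.move_ptp(W(-65,78,300),o); gripper_to(0.0)
print(C(),F(),get_obs()['t'])
L(-65,78,170,feed=.2)
L(-65,78,146,feed=.02,f_stop=3)
L(-65,78,175,feed=.1)
E
```

```text
[2.42970571e+00 1.99151565e+00 1.21945163e-16] [ 0.35948474  0.62360822 -1.14688945  1.7256421   0.60788447  1.19982056
  0.42218879]
[-65.  78. 300.] [ 0.  -0.5 -0.1] 5.8417
-> (-65, 78, 170) False [-64.5  78.7 171.1] [ 0.1 -0.3  0.7] 6.6
-> (-65, 78, 146) True [-65.   78.4 153.1] [0.3 0.2 5.1] 7.5
-> (-65, 78, 175) False [-64.7  78.1 175.5] [-0.3  0.4  0.7] 7.8
```

Run:
```python
from h import *
gripper_to(0.036); print(get_obs()['grip_width'])
if not L(-65,78,133,feed=.06,f_stop=4):
    L(-65,142,133,feed=.03,f_stop=14)
    y=C()[1]
    L(-65,y-4,133,feed=.03)
    import cv2
    p=eyes.read_camera('side'); cv2.imwrite('pics/s1.png',cv2.resize(p['color'][140:300,150:310,::-1],None,fx=4,fy=4,interpolation=cv2.INTER_CUBIC))
```

```text
0.036073182709396474
-> (-65, 78, 133) False [-64.9  78.3 133.3] [-0.6  0.1 -0.6] 9.1
-> (-65, 142, 133) True [-65.2 131.9 132. ] [ 0.4  0.3 -0.5] 10.8
-> (-65, np.float64(127.9), 133) False [-64.9 128.1 133.1] [-0.3  0.3  0.3] 11.1
```

View pics/s1.png

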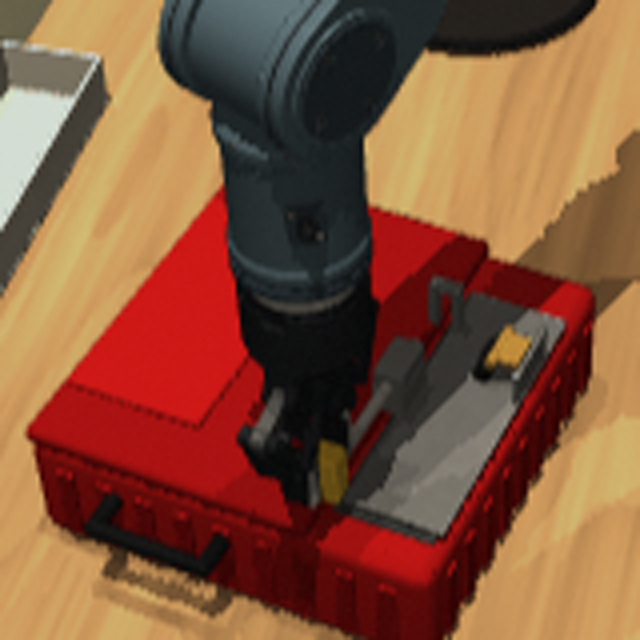

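The knob sits next to the finger, and the rod has been drawn out of the guide so the hasp gap is open. I'll press once more to confirm the end stop, then lift clear and check the hasp angle.

Run:
```python
from h import *
import cv2
from fit import proj
L(-65,142,133,feed=.02,f_stop=12)
y=C()[1]
L(-65,y-5,133,feed=.03)
L(-65,y-5,300,feed=.25); gripper_to(0.0)
L(60,150,300,feed=.25)
ims=[]
from scipy.optimize import least_squares
for c in('top','side'):
    p=eyes.read_camera(c); im=cv2.resize(p['color'][:,:,::-1],None,fx=4,fy=4,interpolation=cv2.INTER_CUBIC)
    for a in (1.3,1.5,1.7,1.9):
        r=135; X=(W(20-r*np.cos(a),-30,112+r*np.sin(a))-[0,0,arm.tip_reach])[None]
        cv2.circle(im,tuple(np.int32(proj(p,X)[0]*4+2)),2,(255,255,0),-1)
    u=np.int32(4*proj(p,(W(-20,20,112)-[0,0,arm.tip_reach])[None])[0]); ims.append(im[u[1]-320:u[1]+200,u[0]-200:u[0]+200])
    d=eyes.cut_out(p,'hasp'); print(c,[(x['confidence'],x['position']) for x in d[:2]])
cv2.imwrite('pics/s2.png',np.hstack(ims))
```

```text
-> (-65, 142, 133) True [-65.1 131.9 132.1] [-0.2  0.7  0.1] 11.6
-> (-65, np.float64(126.9), 133) False [-64.9 126.6 133. ] [-0.3 -1.  -0. ] 11.9
-> (-65, np.float64(126.9), 300) False [-65.3 126.1 298.5] [ 0.2 -0.2 -0.4] 12.7
-> (60, 150, 300) False [ 59.1 150.5 299.7] [-1.2  0.4  0.3] 13.8
top []
side [(0.88, [194.8, 230.7])]
```

View pics/s2.png

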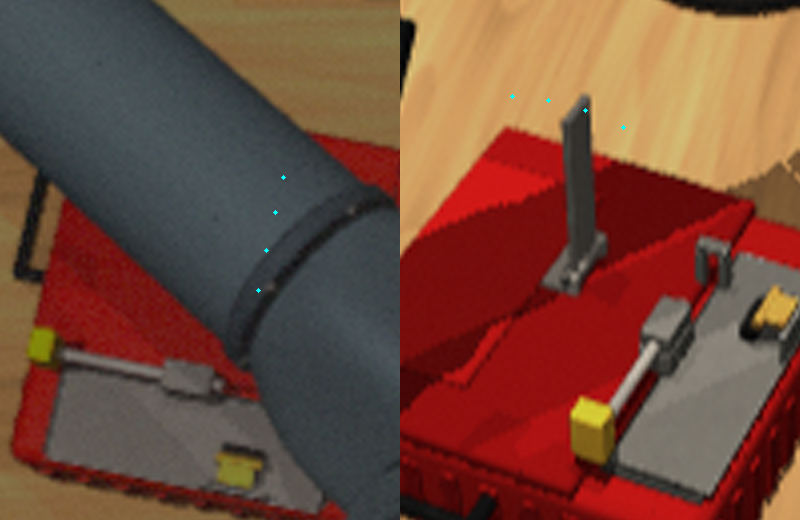

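The hasp stands at about 1.53 rad: its nose at (577,108) lies just left of the 1.5 marker. The rod end is just at the housing and the knob is fully out. Next I swing the hasp over and press it down.

Run:
```python
from h import *
def A(a,r=108): return 20-r*np.cos(a)+3*np.sin(a)+11, -30, 112+r*np.sin(a)+3*np.cos(a)
L(65,-30,300,feed=.25)
L(65,-30,A(1.5)[2],feed=.15,f_stop=8)
ok=True
for a in np.arange(1.6,0.19,-.1):
    if L(*A(a),feed=.06,f_stop=9): ok=False; break
if ok:
    x,y,z=A(.2)
    L(x,y,112,feed=.02,f_stop=20)
    z=C()[2]; print(F())
    arm.pause(.3); print(C(),F())
```

```text
-> (65, -30, 300) False [ 64.4 -28.3 300.4] [-0.7  0.2  0.4] 14.9
-> (65, -30, np.float64(219.94167015824098)) False [ 65.2 -28.9 220.7] [-0.5 -0.4  0.4] 15.6
-> (np.float64(37.15226921766371), -30, np.float64(219.86635056157868)) False [ 37.3 -30.2 220.1] [0.6 0.1 0.2] 16.2
-> (np.float64(26.352867179700247), -30, np.float64(219.94167015824098)) False [ 26. -30. 220.] [-0.4  1.2  0.2] 16.5
-> (np.float64(15.599897756739349), -30, np.float64(218.93847226745442)) False [ 15.  -30.  218.9] [-0.5  0.6  0.7] 16.8
-> (np.float64(5.000801064796121), -30, np.float64(216.86678051093062)) False [  4.3 -30.  216.7] [-0.1  0.3  0.3] 17.2
-> (np.float64(-5.338520225579096), -30, np.float64(213.74729454789045)) False [ -5.9 -30.  213.6] [ 0.8  1.  -0.3] 17.5
-> (np.float64(-15.314759033778085), -30, np.float64(209.61118325091175)) False [-15.9 -30.  209.4] [ 0.1 -0.3  0.4] 17.8
-> (np.float64(-24.82823607933544), -30, np.float64(204.49977327685724)) False [-25.4 -30.  204.2] [ 0.4 -0.5  0.5] 18.2
-> (np.float64(-33.78389584434935), -30, np.float64(198.46413614458015)) False [-34.4 -30.1 198.2] [-
[... 307 characters left out ...]
at64(175.45739397139278)) False [-57.  -30.1 175.1] [ 0.1 -1.   0.9] 19.5
-> (np.float64(-62.34064006834768), -30, np.float64(166.41070585492497)) False [-62.9 -30.2 166. ] [ 0.3 -0.4  0. ] 19.8
-> (np.float64(-67.30633232538568), -30, np.float64(156.8203639513428)) False [-67.8 -30.1 156.4] [0.8 0.8 0.2] 20.2
-> (np.float64(-71.28978020558147), -30, np.float64(146.78219178680138)) False [-71.8 -30.1 146.3] [ 0.5  0.6 -0.1] 20.5
-> (np.float64(-74.25118241446894), -30, np.float64(136.39648745939022)) False [-74.7 -30.1 136. ] [-0.3  0.   0.4] 20.8
-> (np.float64(-74.25118241446891), -30, 112) True [-74.5 -29.9 117.3] [-1.2 -1.3  9. ] 21.8
[-1.2 -1.3  9. ]
[-74.5 -29.8 117.3] [-0.6 -1.5  9.2]
```

Run:
```python
from h import *
import cv2
L(-74,-30,200,feed=.1)
L(-65,122,230,feed=.2); gripper_to(0.036)
p=eyes.read_camera('side'); cv2.imwrite('pics/s3.png',cv2.resize(p['color'][170:300,170:310,::-1],None,fx=5,fy=4.6,interpolation=cv2.INTER_CUBIC))
```

```text
-> (-74, -30, 200) False [-74.3 -30.3 199.5] [ 0.3  0.  -0.1] 23.0
-> (-65, 122, 230) False [-64.9 120.6 229.3] [-0.4 -0.3 -0.2] 24.0
```

View pics/s3.png

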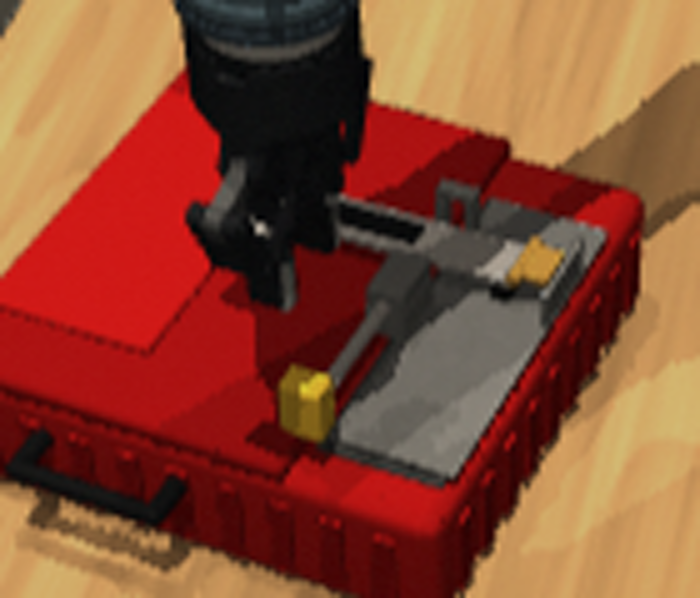

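The hasp lies flat with its nose under the brass catch at about (540,260). The bolt is still out, with the knob at (307,400). Next I push the bolt home with a narrower cage so the finger clears the housing.

Run:
```python
from h import *
import cv2
gripper_to(0.028); print(get_obs()['grip_width'])
L(-65,123,175,feed=.15)
if not L(-65,123,136,feed=.05,f_stop=4):
    r=L(-65,64,136,feed=.03,f_stop=14)
    y=C()[1]
    L(-65,y+4,136,feed=.03); L(-65,64,136,feed=.02,f_stop=14)
    y=C()[1]
    L(-65,y+4,136,feed=.03)
    L(-65,y+4,300,feed=.2)
    L(0,260,330,feed=.3)
    ims=[]
    for c in('top','side'):
        p=eyes.read_camera(c); k={'top':(150,185),'side':(170,170)}[c]
        ims.append(cv2.resize(p['color'][k[0]:k[0]+130,k[1]:k[1]+130,::-1],(400,400),interpolation=cv2.INTER_CUBIC))
    cv2.imwrite('pics/s4.png',np.hstack(ims))
```

```text
0.028435802641585645
-> (-65, 123, 175) False [-65.1 123.3 175.3] [-0.4  0.2  0.5] 25.2
-> (-65, 123, 136) False [-64.9 123.2 136.2] [0.2 0.1 0.1] 26.1
-> (-65, 64, 136) True [-65.   73.  136.2] [0.6 1.9 1.1] 27.7
-> (-65, np.float64(77.0), 136) False [-65.1  76.6 135.8] [-0.4 -0.4 -0.4] 28.0
-> (-65, 64, 136) True [-65.2  73.  136.1] [ 0.1  1.9 -0.7] 28.4
-> (-65, np.float64(77.0), 136) False [-65.1  77.  135.9] [-0.7 -0.6  0.1] 28.7
-> (-65, np.float64(77.0), 300) False [-65.4  76.3 298.8] [-0.3 -0.2 -0.3] 29.7
-> (0, 260, 330) False [-3.000e-01  2.592e+02  3.288e+02] [ 0.  -1.3  0. ] 30.5
```

View pics/s4.png

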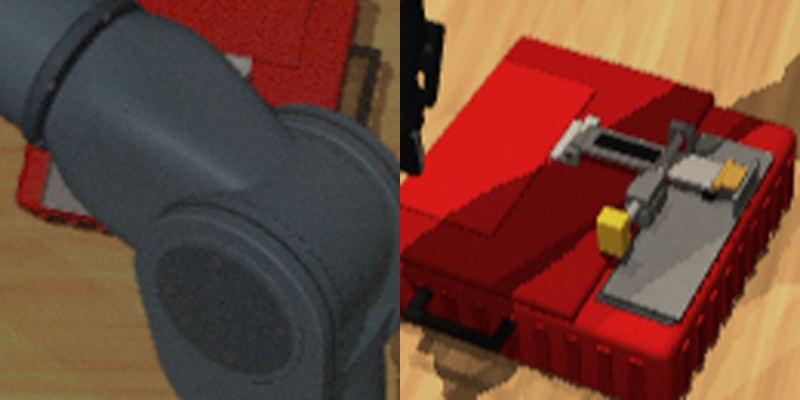

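The side view shows the hasp down under the catch, the rod across it into the guide, and the knob home at (613,232). The stop at y = 73.0 is where home was expected, and the arm is clear of everything.

```bash
python3 -c "
from h import *
print(get_obs()['t'],F()); print(arm.close_job())"
```

```text
30.5917 [-0.2 -0.7  0.3]
the job is handed in; nothing more can be done
None
```

The carrier is locked and the job was handed in at 30.6 s; no verdict is reported, so this rests on my own checks. The steps ran in the order asked:

- **Bracket height:** a light touch on the knob's top put s at about 3 mm.
- **Bolt out:** I caged the knob and pulled until it hit the end stop. I pressed a second time and it stopped at the same place, 45 mm out.
- **Hasp:** I swung it over and pressed slowly, with a 20 N force limit. It stopped at 117.3 mm under the fingertip, against 117.5 mm expected on the rest pad. I judged the snap from this height and from the picture; I did not record the force peak itself.
- **Bolt home:** I pushed it in with a 14 N force limit. It stopped at y = 73.0 mm as expected, and a second press gave the same.

The last side picture shows the nose under the brass catch, the rod across the hasp into its guide, and the gripper clear. The arm blocked the last top view, so I couldn't confirm it from above. I took no final whole-scene picture of the other things on the shelf. The wrist force was near zero on every free move, and nothing suggested the arm had touched them.

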